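# Fetch the brass rod from between the tool pots

## Task

The brass rod lies in the green rack, hemmed in by two tool pots. First clear the pots out of the way, each onto the middle of the round mat of its own colour; then lay the rod centred in the V-posts of the wooden work rest, and set the red chock down over it, midway between the posts, so that the rod cannot roll. Only once the rod is chocked, put both pots back where each one stood in the rack; keep the pots upright throughout and leave the glass jar alone.

Things in the scene. Friction and masses are not known exactly. Their poses are not given: they have to be found in the camera images.
- pot_yellow: Loose yellow tool pot: upright cylinder 54 mm across, 70 mm tall, with short tool ends standing up to 9 mm above its rim, about 0.2 kg. Origin: centre of its underside; z up. It starts upright on the rack, 4 mm beside the rod: grip it across its diameter with the fingers before and behind it along the rod's direction (room there), not between pot and rod.
- pot_blue: Loose blue tool pot, same size and shape as the yellow one, on the other side of the rod. Origin: centre of its underside; z up.
- rod: Loose brass rod, 16 mm in diameter and 124 mm long, about 0.2 kg. Origin: on its axis at mid-length; x runs along the rod (either end may be taken as the front; it may be rolled about x). It starts in the rack's V-posts with its axis 40 mm above the bench.
- chock: Loose red bridge-shaped chock (upside-down U): 36 mm along x, 48 mm along y, 54 mm tall, about 0.1 kg. Legs 10 mm thick leave a tunnel along x, 28 mm wide, 42 mm high, that goes over the rod. Origin: centre of its underside at the feet; z up. It starts upright on the bench; either way round will do. Grip it across y on the outer faces of the legs.
- rack: Fixed green rack: base 150 x 150 mm, 10 mm thick, with two white V-posts at x = +52 and -52 mm, 16 mm thick (x), 35 mm wide (y), tops 42 mm above the bench. Origin: centre of its underside, on the bench; z up. The rod lies in the posts along x at y = 0, z = 40 mm; the pots stand on the base (10 mm up) on dark spots at x = 0, y = +39 and -39 mm, either pot on either side.
- rest: Fixed wooden work rest: base 150 (x) by 80 mm (y), 10 mm thick, with two dark steel V-posts at x = +52 and -52 mm, 16 mm thick (x), 39 mm wide (y), tops 40 mm up. Origin: centre of its underside, on the bench; z up. A rod in the posts runs along x at y = 0, its axis 40 mm above the bench. The chock stands on the base (10 mm up) at x = y = 0, tunnel along x.
- mat_yellow: Fixed round yellow mat on the bench, 80 mm across and 3 mm thick, with a dark ring: parking place of the yellow pot. Origin: centre of its underside, at bench height.
- mat_blue: Fixed round blue mat, same size: parking place of the blue pot. Origin: centre of its underside, at bench height.
- jar: Loose small glass jar with a steel cap, 38 mm across, 50 mm tall, standing near the far side of the work: a bystander, not to be disturbed. Origin: centre of its underside.

How it is judged:
By the outcome, as a careful person would: the job done as asked, in the order asked, and still so for the second after the job is handed in, with the robot touching nothing.
It also fails if it takes over 144 s, if anything falls off the work surface, if the arm or the gripper's body presses on something with over 40 N, if the wrist force passes 120 N, or if a joint passes its speed limit or range.

## Robot

A 6-joint arm with a two-finger parallel gripper is mounted at the origin on the work surface. World frame = base frame: x ahead of the robot, y to its left, z up, the work surface at z = 0. Lengths are in m, angles in rad, forces in N, time in s.
With the tool pointing down it reaches from about 0.275 to 0.85 m from the base axis. Payload 5.2 kg.
Tool frame: the origin (TCP) lies at the very end of the fingers, on their centre line; the grasp point (between the pads) lies 19 mm behind it (pinch_z is the distance from the TCP to the grasp point, in m); z points along the fingers, y is the line along which they close (so a half turn about z gives the same grasp; the last joint's range is limited). The gripper opens to 85 mm and grips with 20 to 120 N. Pads are 22 mm wide; open, the fingers measure 114 mm over their backs; the gripper's body (76 mm by 85 mm) begins 54 mm behind the grasp point. The pads swing forward as they close: fully open they stand 13 mm farther back than shut.
Start: joints at [-1.421, 0.259, 1.535, -0, 1.348, -0.203], TCP at [0.19, -0.516, 0.231] pointing down, gripper open.
Joint ranges: [-3.14, 3.14], [-0.91, 2.08], [0.19, 2.58], [-1.22, 4.36], [0.22, 2.71], [-3.12, 3.12]. Speed limits (rad/s): [2.57, 2.57, 3.14, 3.14, 3.14, 3.14].

## Interface

Orientations are given as [roll, pitch, yaw] about the fixed x, y, z axes, in that order (R = Rz(yaw) Ry(pitch) Rx(roll)).
In Python, from station import reach, move_straight, move_j, ungrasp, grab, sleep, ik, get_image, MotionError, finish_job, current_clock, current_joint_positions, current_joint_velocities, current_tau, current_eef_pos, current_eef_rot, current_wrist_force, current_ft_torque, current_gripper_width, current_gripper_force, pinch_z gives the robot as it stands. The module is installed in compiled form; this text tells all that it offers. Calls block until the motion is done:
- reach(position, orientation): joint-space move of the TCP to a pose.
- move_straight(position, velocity=0.15, orientation=None, threshold=None): straight line of the TCP; orientation=None keeps the orientation; velocity is the mean speed in m/s. With threshold (N) it stops when the force on the tool has changed by that much, and returns True; else False.
- move_j(angles): joint-space move.
- ungrasp() and grab(f_grip=None): open the fingers fully, or close them until they stop; f_grip is the grip in N (None keeps the last).
- sleep(seconds).
- ik(position, orientation): joint angles nearest the present ones, or None.
- get_image(name): name is "scene" or "top" or "wrist"; returns a dict with "pixels" (480x640x3 uint8, blue, green, red), "fx", "fy", "cx", "cy" (pixels), "dist_coeffs" ([k1, k2, p1, p2, k3] as OpenCV has them; the pictures are not rectified), "origin" and "attitude" of the camera in the world. Camera axes: x right, y up, looking along -z (the intrinsics and any distortion apply to the point x, -y, -z); pixel columns grow to the right and rows downward; lengths in m; the calibration is good to about 2 mm. A picture is of the moment at which its call begins. There is no depth.
A pose or a line that the arm cannot do raises MotionError and nothing moves.
- finish_job(): hands the job in; it is judged then, once.
Readings, each from a call of its own:
- current_clock(): time.
- current_joint_positions(): joint angles.
- current_joint_velocities(): joint speeds.
- current_tau(): joint torques, N m.
- current_eef_pos(): TCP position.
- current_eef_rot(): TCP orientation.
- current_wrist_force(): force on the tool from outside, world axes, zero at the start.
- current_ft_torque(): the same for the moment, N m.
- current_gripper_width(): finger opening in m.
- current_gripper_force(): force on a finger pad.
Only numpy, scipy, OpenCV 4.12 (cv2) and the standard library are available. Lean on these libraries where they do the work, as an engineer would, in place of code of your own. Each camera call takes 0.05 s, during which the arm holds its last target. There are 200 camera calls.

## Working session

There is one attempt and no reset: what is moved stays moved. The work goes in short steps, each a Python script; the robot and the scene stay as the last script left them, time stands still between calls to the robot, and variables do not carry over. Pictures are saved under pics/ and viewed, at most 14 in all, crops included, and the job is handed in when it is done.

```bash
mkdir -p pics; ls; python3 - <<'E'
from station import *
import cv2
for n in("scene","top"):
    d=get_image(n); cv2.imwrite(f"pics/{n}0.png",d["pixels"]); print(n,{k:v for k,v in d.items() if k!="pixels"})
print(current_clock(),current_eef_rot(),pinch_z)
E
```

```text
pics
scene {'fx': 474.8186368302565, 'fy': 474.8186368302565, 'cx': 323.20551745030275, 'cy': 245.36640227512595, 'dist_coeffs': array([-0.01691066,  0.        ,  0.        ,  0.        ,  0.        ]), 'origin': array([1.12482098, 0.14119238, 0.48089614]), 'attitude': array([ 0.92598854, -0.01498905,  1.85344248])}
top {'fx': 450.3080979766532, 'fy': 450.3080979766532, 'cx': 318.1770806201091, 'cy': 229.59720909182528, 'dist_coeffs': array([-0.06019427,  0.        ,  0.        ,  0.        ,  0.        ]), 'origin': array([ 0.54456486, -0.0221267 ,  0.79731155]), 'attitude': array([ 0.04536565,  0.03392357, -1.56372112])}
0.1 [-3.13999994e+00 -3.44846818e-04  3.52807214e-01] 0.0187
```

View pics/top0.png

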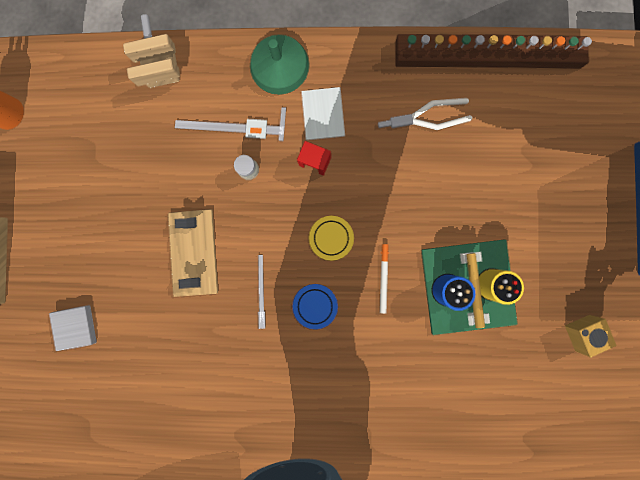

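View pics/scene0.png

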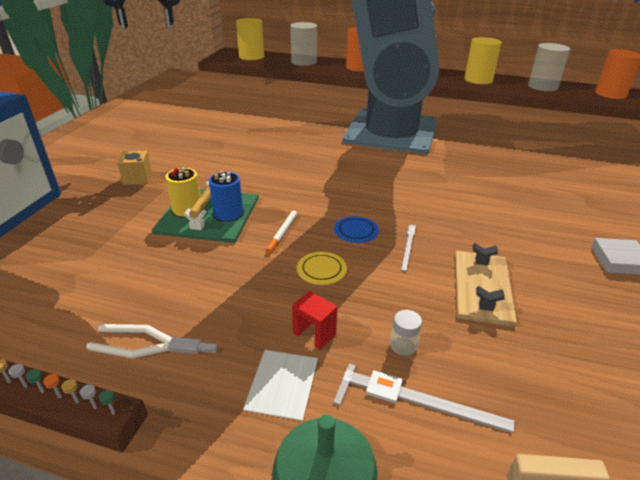

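```bash
cat > h.py <<'E'
import numpy as np, cv2
from station import *
from scipy.spatial.transform import Rotation as R
HSV={'green':((50,90,30),(90,255,140)),'yellow':((22,150,90),(32,255,255)),'blue':((105,150,60),(120,255,255)),
 'red':((0,215,90),(4,255,255)),'brass':((14,120,120),(21,255,255)),'dark':((90,10,20),(130,130,95)),'white':((0,0,150),(179,40,255))}
def rays(d,px):
    K=np.array([[d['fx'],0,d['cx']],[0,d['fy'],d['cy']],[0,0,1]])
    u=cv2.undistortPoints(np.asarray(px,float).reshape(-1,1,2),K,d['dist_coeffs']).reshape(-1,2)
    v=np.c_[u[:,0],-u[:,1],-np.ones(len(u))]
    return R.from_euler('xyz',d['attitude']).apply(v)
def plane(d,px,z):
    v=rays(d,px); return (d['origin']+v*((z-d['origin'][2])/v[:,2])[:,None])[:,:2]
def tri(d1,p1,d2,p2):
    a,b=rays(d1,[p1])[0],rays(d2,[p2])[0]
    s=np.linalg.lstsq(np.c_[a,-b],d2['origin']-d1['origin'],rcond=None)[0]
    q1,q2=d1['origin']+s[0]*a,d2['origin']+s[1]*b
    return (q1+q2)/2,np.linalg.norm(q1-q2)
def blobs(d,c,roi=None,amin=30):
    m=cv2.inRange(cv2.cvtColor(d['pixels'],cv2.COLOR_BGR2HSV),*map(np.array,HSV[c]))
    if roi: k=np.zeros_like(m);x0,y0,x1,y1=roi;k[y0:y1,x0:x1]=255;m&=k
    cs=cv2.findContours(m,cv2.RETR_EXTERNAL,cv2.CHAIN_APPROX_NONE)[0]
    return sorted([c for c in cs if cv2.contourArea(c)>=amin],key=cv2.contourArea,reverse=True)
def rect(P): # minAreaRect in world mm -> centre, long-edge yaw, sizes
    (c,s,a)=cv2.minAreaRect((np.asarray(P)*1000).astype(np.float32))
    if s[0]<s[1]: a+=90;s=s[::-1]
    return np.round(c,1),np.round(s,1),round((a+90)%180-90,1)
def save(d,n,roi=None,k=1):
    im=d['pixels']
    if roi: im=im[roi[1]:roi[3],roi[0]:roi[2]]
    cv2.imwrite(f'pics/{n}.png',cv2.resize(im,None,fx=k,fy=k,interpolation=cv2.INTER_CUBIC))
E
python3 - <<'E'
from h import *
t=get_image('top');s=get_image('scene');w=get_image('wrist')
print('wristcam',w['origin'],w['attitude'],current_eef_pos(),w['fx'],w['dist_coeffs'])
save(w,'w0')
for n,d in(('t',t),('s',s)):
  for c in HSV:
    for b in blobs(d,c)[:6]: print(n,c,cv2.boundingRect(b),cv2.contourArea(b),*rect(plane(d,b,{'green':.01,'yellow':.003,'blue':.003,'red':.054,'brass':.04,'dark':.04,'white':.05}[c])))
for n,(a,b) in dict(ypot=((507,287),(183,176)),bpot=((458,292),(226,178)),chocktop=((314,156),(316,309)),jar=((245,166),(407,319)),matY=((331,238),(322,268)),matB=((315,307),(356,229))).items():
  p,e=tri(t,a,s,b); print(n,p.round(4),e.round(4))
save(t,'rackcrop',(410,230,540,345),5)
E
```

```text
wristcam [ 0.26629877 -0.48689047  0.37351121] [-0.32115934  0.00145639 -1.21784647] [ 0.19002676 -0.51588034  0.23089593] 354.77922100177994 [-0.01334362  0.          0.          0.          0.        ]
t green (422, 240, 88, 95) 3042.5 [ 482.5 -257.3] [148.7 148.2] 6.9
t green (251, 35, 57, 59) 2598.0 [878.9  77.8] [108.5 101.5] 0.5
t green (481, 298, 36, 31) 638.5 [ 436.  -309.7] [60.8 51.9] 88.0
t green (516, 36, 9, 9) 47.0 [ 924.  -356.5] [16.1 12.8] -46.6
t green (462, 35, 9, 9) 45.5 [ 924.1 -258.2] [14.6 13. ] -46.6
t green (569, 37, 9, 9) 45.0 [ 924.2 -454. ] [16.6 12.1] -55.7
t yellow (309, 216, 45, 45) 1518.0 [565.8 -17.6] [77.6 77.6] 0.3
t yellow (479, 269, 45, 36) 1198.5 [ 482.5 -315.6] [80.1 57.7] 83.2
t blue (293, 284, 45, 45) 1499.5 [446.1   9.8] [77.4 77.1] -89.4
t blue (433, 275, 42, 36) 1121.5 [ 473.2 -232.3] [74.7 58.1] 71.9
t blue (635, 143, 5, 132) 320.5 [ 622.4 -564.8] [235.3   8.1] -1.7
t brass (564, 317, 53, 41) 1156.0 [ 403.3 -454.3] [71.7 67.8] -67.6
t brass (467, 253, 18, 75) 494.5 [ 479.  -259.4] [124.   15.4] 6.9
t brass (311, 381, 58, 5) 75.0 [322.8 -33.
[... 2389 characters left out ...]
526.8  83.7] 44.9
s dark (162, 0, 16, 16) 31.0 [ -991.6 -1204.8] [364.7  71.2] 31.5
s white (243, 351, 74, 69) 3405.5 [825.1  14. ] [80.8 62.5] 5.6
s white (334, 364, 180, 68) 2176.5 [808.9 165.7] [180.6  53.7] 87.9
s white (595, 238, 45, 27) 831.0 [450.6 427.2] [64.  62.8] -78.4
s white (87, 325, 85, 32) 830.5 [ 820.4 -179. ] [94.8 47.8] -78.5
s white (394, 310, 28, 20) 380.5 [689.5 131.8] [33.  32.7] -42.2
s white (402, 225, 14, 45) 179.5 [535.6 109.9] [114.9  10.3] 0.7
ypot [ 0.4865 -0.2958  0.0769] 0.0053
bpot [ 0.4788 -0.2164  0.082 ] 0.0048
chocktop [0.7022 0.0135 0.0458] 0.004
jar [0.6856 0.1298 0.046 ] 0.0025
matY [ 0.5656 -0.0167 -0.001 ] 0.0019
matB [ 0.4436  0.0106 -0.0012] 0.0016
```

View pics/w0.png

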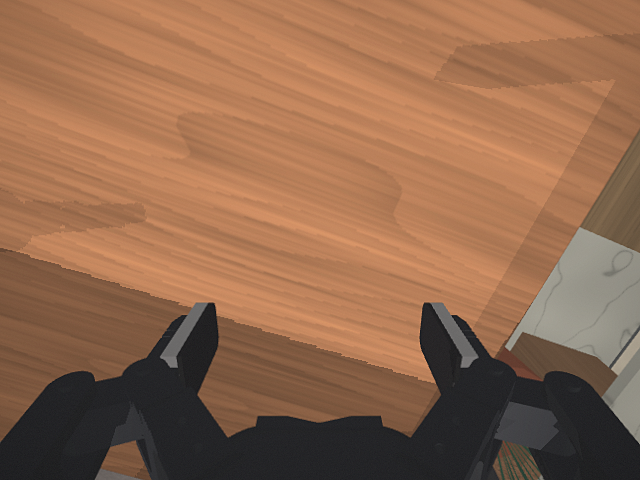

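```bash
cat > view.py <<'E'
from h import *
import pickle
V={}
for n,(x,y),yaw,z in [('rackA',(.482,-.257),1.69,.25),('rackB',(.482,-.257),.12,.25),('mat',(.506,-.004),.1,.27),('chockB',(.70,.0135),.1,.2),('chockA',(.70,.0135),1.3,.2),('restA',(.539,.228),1.66,.25),('restB',(.539,.228),.09,.25)]:
    p=[x-.04*np.cos(yaw),y-.04*np.sin(yaw),z]
    try: reach(p,[np.pi,0,yaw]); V[n]=get_image('wrist')
    except MotionError as e: print(n,e)
    print(n,current_clock())
V['top']=get_image('top');V['scene']=get_image('scene')
pickle.dump(V,open('v.pkl','wb'))
row=lambda a:np.hstack([cv2.resize(V[k]['pixels'],(400,300)) for k in a])
cv2.imwrite('pics/m1.png',np.vstack([row(['rackA','rackB']),row(['restA','restB'])]))
cv2.imwrite('pics/m2.png',np.vstack([row(['chockA','chockB']),row(['mat','top'])]))
E
python3 view.py
```

```text
rackA 1.6833
rackB 3.125
mat 4.175
chockB 5.0667
chockA 6.2583
restA 7.3333
restB 8.8417
```

View pics/m1.png

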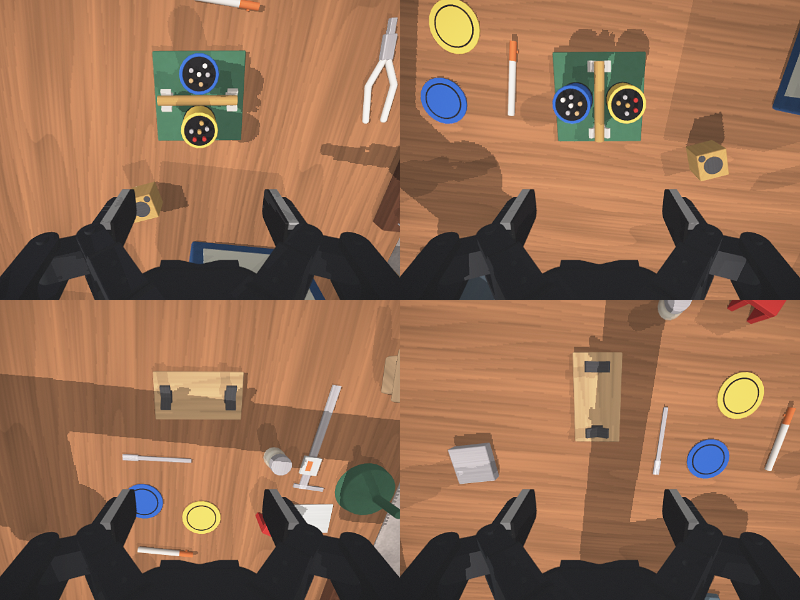

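View pics/m2.png

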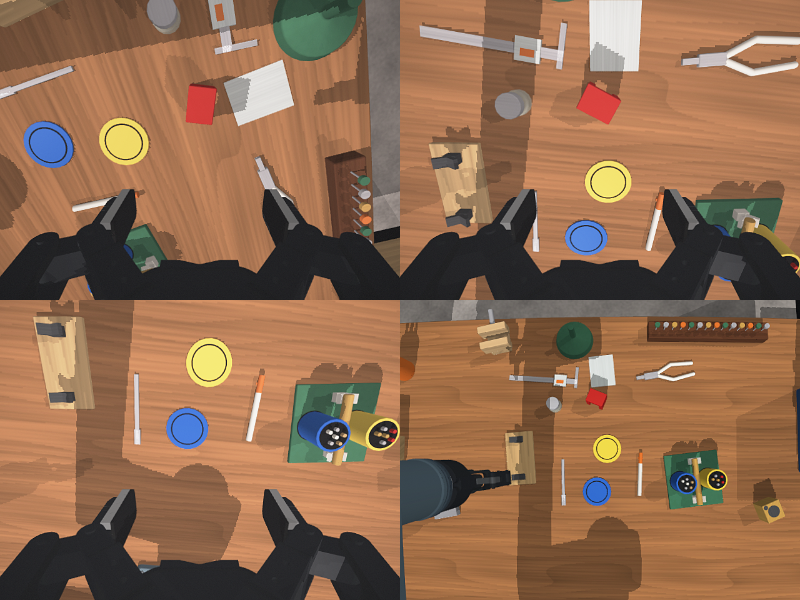

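```bash
cat > meas.py <<'E'
from h import *
import pickle
V=pickle.load(open('v.pkl','rb'))
def hsv(d): return cv2.cvtColor(d['pixels'],cv2.COLOR_BGR2HSV)
def hole(d,c,roi):  # inner edge of pot rim
    m=cv2.inRange(hsv(d),*map(np.array,{'yellow':((20,120,90),(34,255,255)),'blue':((103,140,60),(122,255,255))}[c]))
    cs,h=cv2.findContours(m,cv2.RETR_CCOMP,cv2.CHAIN_APPROX_NONE)
    o=[x for x,k in zip(cs,h[0]) if k[3]>=0 and roi[0]<x[:,0,0].mean()<roi[2] and roi[1]<x[:,0,1].mean()<roi[3]]
    return cv2.fitEllipse(cv2.convexHull(max(o,key=cv2.contourArea)))[:2]
A,B,T=V['rackA'],V['rackB'],V['top']
for c in('yellow','blue'):
    a,sa=hole(A,c,(240,70,400,260));b,sb=hole(B,c,(230,110,420,220));t,st=hole(T,c,(410,240,540,330))
    p,e=tri(A,a,B,b);print('pot',c,p.round(4),e.round(4),np.round(sa,1),np.round(sb,1),'A',plane(A,[a],.08)[0].round(4),'B',plane(B,[b],.08)[0].round(4),'T',plane(T,[t],.08)[0].round(4))
for n,roi in(('rackA',(230,100,400,210)),('rackB',(290,60,350,240)),('top',(440,230,500,340))):
    d=V[n]; bs=blobs(d,'brass',roi); pts=np.vstack([b.reshape(-1,2) for b in bs]); print('rod',n,[cv2.contourArea(b) for b in bs],*rect(plane(d,pts,.04)))
    g=blobs(d,'green',(230,60,420,250) if n!='top' else (410,230,540,340)); print(' rack',*rect(plane(d,np.vstack(g).reshape(-1,2),.01)))
r=[]
for n in('rackA','rackB'):
    bs=blobs(V[n],'brass',(230,60,420,240)); pts=np.vstack(bs).reshape(-1,2).astype(np.float32); q=cv2.boxPoints(cv2.minAreaRect(pts)); r.append(q.mean(0))
p,e=tri(A,r[0],B,r[1]);print('rod tri',p.round(4),e.round(4))
# mats
r={}
for n in('mat','chockB','restB','top'):
    for c in('yellow','blue'):
        bs=[b for b in blobs(V[n],c,None,400) if .85<cv2.contourArea(b)/(np.pi/4*np.prod(cv2.fitEllipse(b)[1]))<1.1 and cv2.fitEllipse(b)[1][0]/cv2.fitEllipse(b)[1][1]>.7]
        for b in bs[:1]:
            e=cv2.fitEllipse(b)[0]; r[n,c]=e; print('mat',n,c,plane(V[n],[e],.003)[0].round(4))
for c in('yellow','blue'):
    if ('restB',c) in r: p,e=tri(V['chockB'],r['chockB',c],V['restB'],r['restB',c]);print('mat tri',c,p.round(4),e.round(4))
# chock
r={}
for n,x0 in(('chockA',(320,167)),('chockB',(320,165)),('top',(314,157))):
    h=hsv(V[n]); print(n,'red hsv',h[x0[1],x0[0]])
    m=((h[...,0]<6)|(h[...,0]>172))&(h[...,1]>170)&(h[...,2]>60)
    b=max(cv2.findContours(m.astype(np.uint8),0,1)[0],key=cv2.contourArea); vals=h[...,2][m]
    print(' bbox',cv2.boundingRect(b),'V pct',np.percentile(vals,[5,25,50,75,95]))
    m2=(m&(h[...,2]>np.percentile(vals,60)*.85)).astype(np.uint8); b=max(cv2.findContours(m2,0,1)[0],key=cv2.contourArea)
    print(' top face',*rect(plane(V[n],b,.054))); r[n]=cv2.minAreaRect(b)[0]
p,e=tri(V['chockA'],r['chockA'],V['chockB'],r['chockB']);print('chock tri',p.round(4),e.round(4))
# rest
r={}
for n,roi in(('restA',(235,100,400,170)),('restB',(270,70,360,240)),('top',(165,200,220,300))):
    bs=blobs(V[n],'dark',roi,40) ; bs=sorted(bs[:2],key=lambda b:b.mean((0,1))[0 if n=='restA' else 1]); print('rest',n,[cv2.boundingRect(b) for b in bs])
ims=[cv2.resize(V[n]['pixels'][y0:y1,x0:x1],(400,300)) for n,(x0,y0,x1,y1) in(('chockA',(270,110,370,210)),('chockB',(260,110,380,210)))]
ims2=[cv2.resize(V[n]['pixels'][y0:y1,x0:x1],(400,300),interpolation=cv2.INTER_NEAREST) for n,(x0,y0,x1,y1) in(('restA',(235,108,395,178)),('restB',(265,70,365,235)))]
cv2.imwrite('pics/c1.png',np.vstack([np.hstack(ims),np.hstack(ims2)]))
E
python3 meas.py
```

```text
pot yellow [ 0.4859 -0.2953  0.0771] 0.0001 [48.7 50.5] [51.1 53.4] A [ 0.4859 -0.2945] B [ 0.4862 -0.295 ] T [ 0.4872 -0.2974]
pot blue [ 0.4761 -0.217   0.0766] 0.0001 [54.8 57.2] [51.5 53.8] A [ 0.4761 -0.217 ] B [ 0.4766 -0.2174] T [ 0.4773 -0.2201]
rod rackA [1823.5, 36.5] [ 479.7 -272.8] [125.8  46.7] 6.7
 rack [ 481.3 -256. ] [148.1 148. ] -82.8
rod rackB [1870.5] [ 477.  -256.5] [125.6  15.2] 7.3
 rack [ 482.2 -264.1] [147.9 132.2] 7.0
rod top [495.5] [ 479.  -259.4] [124.   15.4] 6.9
 rack [ 482.4 -257.5] [149.4 148.5] -82.8
rod tri [ 0.4816 -0.2777  0.0404] 0.0039
mat mat blue [0.4461 0.0134]
mat chockB blue [0.4469 0.0134]
mat restB blue [0.4462 0.0142]
mat top yellow [ 0.5665 -0.0176]
mat top blue [0.446  0.0104]
mat tri blue [0.4456 0.0134 0.0015] 0.0001
chockA red hsv [  1 183 210]
 bbox (297, 134, 50, 66) V pct [152.4 209.  210.  211.  213. ]
 top face [701.6  15.1] [46.6 34.9] 68.2
chockB red hsv [  1 182 219]
 bbox (282, 131, 72, 68) V pct [145.7 218.  219.  219.  221. ]
 top face [701.8  15.1] [47.1 34.7] 68.0
top red hsv [  1 203 202]
 bbox (297, 141, 34, 34) V pct [125.2 195.  202.  204.  210. ]
 top face [701.8  12.1] [46.7 35.6] 68.1
chock tri [0.7017 0.0151 0.0498] 0.0001
rest restA []
rest restB []
rest top [(175, 218, 21, 10), (165, 273, 12, 23)]
```

View pics/c1.png

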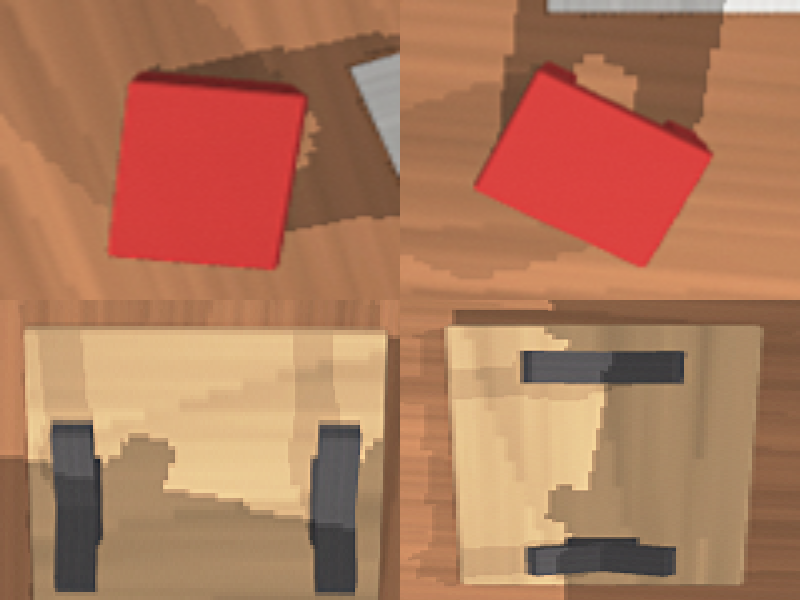

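```bash
cat > meas2.py <<'E'
from h import *
import pickle
V=pickle.load(open('v.pkl','rb'))
def big(m): return max(cv2.findContours(m.astype(np.uint8),0,cv2.CHAIN_APPROX_NONE)[0],key=cv2.contourArea)
print('base hsv',[cv2.cvtColor(V['restB']['pixels'],cv2.COLOR_BGR2HSV)[y,x].tolist() for y,x in((110,285),(150,345),(150,370),(150,260),(92,310))])
P={}
for n,roi in(('restA',(235,100,400,185)),('restB',(260,70,370,240)),('mat',(30,10,160,200)),('top',(160,200,220,300))):
    d=V[n];h=cv2.cvtColor(d['pixels'],cv2.COLOR_BGR2HSV).astype(int);k=np.zeros(h.shape[:2],bool);k[roi[1]:roi[3],roi[0]:roi[2]]=1
    dark=k&(h[...,2]<110)&(h[...,1]<90)
    cs=sorted(cv2.findContours(dark.astype(np.uint8),0,cv2.CHAIN_APPROX_NONE)[0],key=cv2.contourArea)[-2:]
    base=k&(h[...,0]>=15)&(h[...,0]<30)
    base=cv2.morphologyEx((base|dark).astype(np.uint8),cv2.MORPH_OPEN,np.ones((5,5)))
    print(n,'base',*rect(plane(d,big(base),.01)))
    for c in cs: print('   post',*rect(plane(d,c,.04)), 'hull')
m=[]
for n in('mat','chockB','chockA','restB'):
    d=V[n];h=cv2.cvtColor(d['pixels'],cv2.COLOR_BGR2HSV);mk=cv2.inRange(h,np.array((22,100,120)),np.array((32,255,255)))
    for c in cv2.findContours(mk,0,cv2.CHAIN_APPROX_NONE)[0]:
        if cv2.contourArea(c)>800:
            e=cv2.fitEllipse(c); q=plane(d,[e[0]],.003)[0]
            if np.hypot(*(q-[.566,-.017]))<.02: print('matY',n,q.round(4),cv2.contourArea(c)/(np.pi/4*np.prod(e[1])))
for n,roi in(('rackA',(230,135,400,180)),('rackB',(290,60,350,240))):
    b=blobs(V[n],'brass',roi)[0]; print('rod',n,*rect(plane(V[n],b,.04)))
E
python3 meas2.py
```

```text
base hsv [[16, 104, 187], [16, 103, 169], [12, 127, 148], [12, 132, 206], [16, 102, 172]]
restA base [537.2 235.9] [149.1  72.1] 5.0
   post [587.3 236.5] [37.6 19.1] -84.1 hull
   post [487.9 228.2] [36.6 18.4] -85.7 hull
restB base [538.2 232.4] [148.   79.2] 4.7
   post [489.4 227.8] [37.2 22. ] -85.9 hull
   post [589.2 236.2] [36.7 15. ] -84.8 hull
mat base [537.8 229.8] [149.1  82.7] 4.7
   post [487.6 223. ] [42.4 16.3] -84.5 hull
   post [588.1 231.3] [42.7 18.9] -84.8 hull
top base [538.3 235. ] [150.5 103. ] 1.0
   post [590.5 231.2] [36.9 17.1] -89.7 hull
   post [483.8 260.1] [41.6 30.2] 5.2 hull
matY mat [ 0.5665 -0.0145] 0.9997837239196654
matY chockB [ 0.5669 -0.0144] 0.9997806243911772
matY chockA [ 0.566  -0.0132] 0.9991394402976101
matY restB [ 0.5667 -0.014 ] 0.9991600137732242
rod rackA [ 477.8 -256.8] [125.8  14.5] 6.7
rod rackB [ 477.  -256.5] [125.6  15.2] 7.3
```

```bash
cat > act.py <<'E'
from h import *
D=np.deg2rad
RACK=np.array([.4812,-.2561]);RY=D(7.1);REST=np.array([.5382,.2323]);SY=D(4.8)
POT={'yellow':np.array([.4860,-.2948]),'blue':np.array([.4764,-.2174])}
MAT={'yellow':np.array([.5666,-.0142]),'blue':np.array([.4463,.0136])}
ROD=np.array([.4774,-.2567]);CH=np.array([.7017,.0151])
UP=.2
def pick(xy,z,yaw,f,up=UP):
    o=[np.pi,0,yaw]; reach([*xy,up],o); move_straight([*xy,z+.02],.25); hit=move_straight([*xy,z],.08,threshold=15)
    grab(f); w,g=current_gripper_width(),current_gripper_force(); z0=current_eef_pos()[2]
    move_straight([*xy,up],.2)
    print('pick hit',hit,'w',round(w,4),'after',round(current_gripper_width(),4),'F',round(g,1),'z',z0.round(4),'t',current_clock())
def place(xy,z,yaw,up=UP,release=True):
    o=[np.pi,0,yaw]; reach([*xy,up],o); move_straight([*xy,z+.02],.25); move_straight([*xy,z+.004],.06)
    hit=move_straight([*xy,z-.004],.02,threshold=4); e=current_eef_pos(); print('place hit',hit,'z',e[2].round(4),'nominal',round(z,4),current_wrist_force().round(1))
    if release: ungrasp(); move_straight([*xy,up],.25)
    print('t',current_clock())
E
python3 - <<'E'
from act import *
y=RY+np.pi/2
for c in('blue','yellow'):
    pick(POT[c],.036,y,40); place(MAT[c],.029,y)
d=get_image('scene');save(d,'s1',(100,120,540,360),1.8)
E
```

```text
pick hit False w 0.0534 after 0.053 F 41.8 z 0.0368 t 13.55
place hit True z 0.0298 nominal 0.029 [-0.6  0.2  6.6]
t 17.2
pick hit False w 0.053 after 0.0531 F 42.4 z 0.0368 t 20.8833
place hit True z 0.0298 nominal 0.029 [0.5 0.2 5.1]
t 24.7333
```

View pics/s1.png

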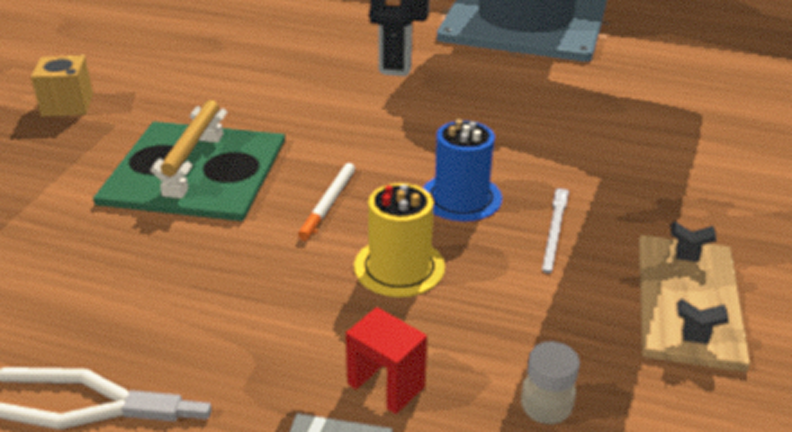

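Both pots stand upright on their mats (yellow at ~(400,235), blue at ~(464,165) in the crop). The rod is now free, so I'll remeasure it from two wrist poses and check the pots on the mats.

```bash
python3 - <<'E'
from h import *
import pickle
V={}
for n,(x,y),yaw,z in [('mat',(.506,-.004),1.69,.3),('A',(.4774,-.2567),1.69,.2),('B',(.4774,-.2567),.122,.2)]:
    reach([x-.05*np.cos(yaw),y-.05*np.sin(yaw),z],[np.pi,0,yaw]); V[n]=get_image('wrist')
print(current_clock())
pickle.dump(V,open('v2.pkl','wb'))
c=[]
for n in'AB':
    d=V[n];h=cv2.cvtColor(d['pixels'],cv2.COLOR_BGR2HSV)
    b=max([q for q in blobs(d,'brass',(180,40,460,280),300)],key=cv2.contourArea)
    print(n,'rod',*rect(plane(d,b,.04)),'z.037',*rect(plane(d,b,.037)),cv2.boundingRect(b)); c.append(cv2.minAreaRect(b)[0])
    g=blobs(d,'green',(120,20,520,330)); print(' rack',*rect(plane(d,np.vstack(g).reshape(-1,2),.01)))
    m=(h[...,2]<45).astype(np.uint8); m[280:]=0
    for q in cv2.findContours(m,0,1)[0]:
        if cv2.contourArea(q)>500:
            e=cv2.fitEllipse(cv2.convexHull(q)); print('  spot',plane(d,[e[0]],.01)[0].round(4),np.round(e[1],1))
print('rod tri',tri(V['A'],c[0],V['B'],c[1]))
cv2.imwrite('pics/m3.png',np.vstack([np.hstack([cv2.resize(V[k]['pixels'],(400,300)) for k in a]) for a in(['A','B'],['mat','mat'])]))
E
```

```text
27.925
A rod [ 478.  -256.6] [125.8  15.1] 7.3 z.037 [ 478.  -256.9] [127.1  15.3] 7.3 (244, 149, 150, 20)
 rack [ 481.3 -255.8] [147.8 147.8] -82.9
B rod [ 477.1 -256.6] [126.7  15.6] 7.1 z.037 [ 476.8 -256.6] [128.   15.7] 7.1 (311, 75, 20, 155)
 rack [ 481.1 -256.3] [148.1 147.3] -82.9
rod tri (array([ 0.47900084, -0.25754613,  0.02309936]), np.float64(0.0022609653129732963))
```

View pics/m3.png

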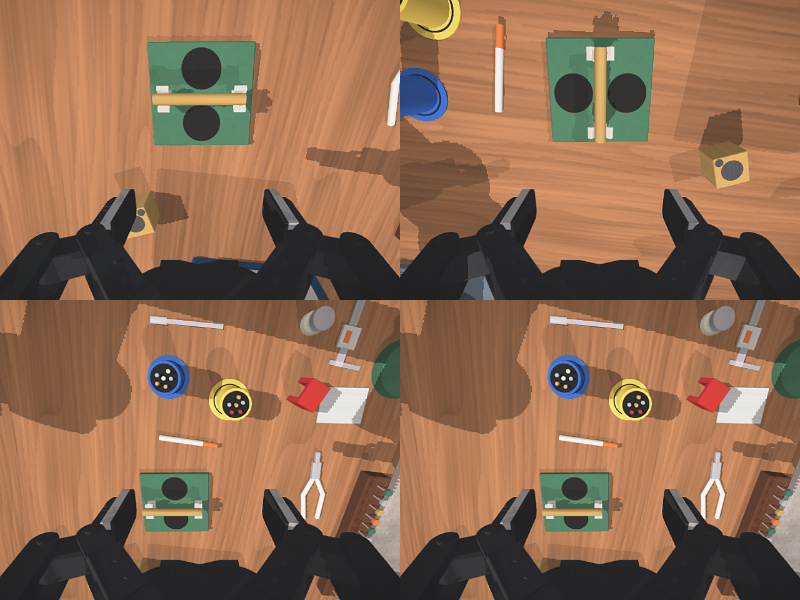

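```bash
python3 - <<'E'
from act import *
import pickle
d=pickle.load(open('v2.pkl','rb'))['mat'];h=cv2.cvtColor(d['pixels'],cv2.COLOR_BGR2HSV)
m=(h[...,2]<75).astype(np.uint8)
for q in cv2.findContours(m[100:220,200:420],0,1,offset=(200,100))[0]:
    if cv2.contourArea(q)>300:
        e=cv2.fitEllipse(cv2.convexHull(q)); print('pot',plane(d,[e[0]],.073)[0].round(4),np.round(e[1],1))
pick([.4780,-.2566],.021,RY,45); place(REST,.021,SY)
V={}
for n,yaw in(('A',SY+np.pi/2),('B',SY)):
    reach([*(REST-.05*np.array([np.cos(yaw),np.sin(yaw)])),.2],[np.pi,0,yaw]); V[n]=d=get_image('wrist')
    b=blobs(d,'brass',(180,40,460,280),300)
    for q in b[:2]: print(n,'rod',*rect(plane(d,q,.046)),cv2.boundingRect(q))
pickle.dump(V,open('v3.pkl','wb'));print(current_clock())
cv2.imwrite('pics/m4.png',np.hstack([cv2.resize(V[k]['pixels'][40:280,200:440],(400,400)) for k in'AB']))
E
```

```text
pot [ 0.5673 -0.0135] [41.1 43.3]
pot [0.4468 0.0144] [43.2 46.2]
pick hit False w 0.0146 after 0.0146 F 44.0 z 0.0214 t 31.1083
place hit True z 0.022 nominal 0.021 [-0.3 -0.7  4.9]
t 35.9417
A rod [538.6 233.3] [124.   14.5] 4.8 (244, 148, 152, 19)
B rod [538.7 232.4] [123.2  15.2] 4.8 (311, 75, 20, 154)
38.9917
```

View pics/m4.png

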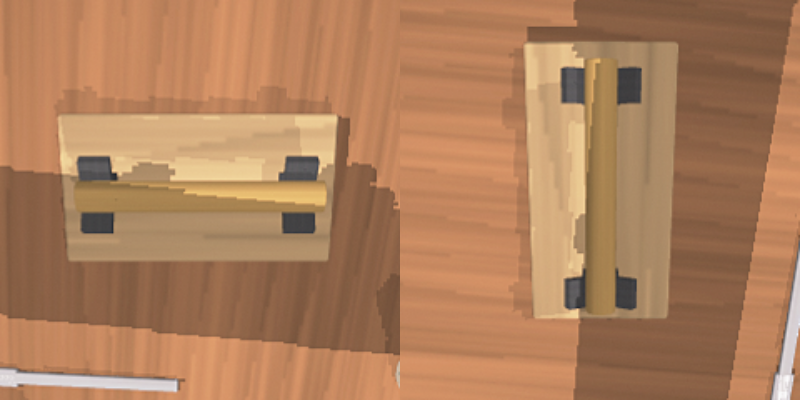

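Pots measure under 1 mm from the mat centres. The rod lies centred in the rest posts (panel A spans 73–327 against base 60–335). Next is the chock.

```bash
python3 - <<'E'
from act import *
import pickle
pick(CH,.020,D(-21.9),40); place(REST,.030,SY)
V={}
for n,yaw in(('A',SY+np.pi/2),('B',SY)):
    reach([*(REST-.05*np.array([np.cos(yaw),np.sin(yaw)])),.2],[np.pi,0,yaw]); V[n]=d=get_image('wrist')
    h=cv2.cvtColor(d['pixels'],cv2.COLOR_BGR2HSV)
    m=((h[...,0]<6)|(h[...,0]>172))&(h[...,1]>150)&(h[...,2]>60)
    b=max(cv2.findContours(m.astype(np.uint8),0,1)[0],key=cv2.contourArea)
    print(n,'chock',*rect(plane(d,b,.064)),cv2.boundingRect(b))
    q=np.vstack(blobs(d,'brass',(180,40,460,280),60)).reshape(-1,2); print('  rod',*rect(plane(d,q,.046)))
print(current_clock())
s=get_image('scene')
cv2.imwrite('pics/m5.png',np.hstack([cv2.resize(V[k]['pixels'][40:280,200:440],(266,266)) for k in'AB']+[cv2.resize(s['pixels'][220:350,430:560],(266,266))]))
E
```

```text
pick hit False w 0.0474 after 0.0477 F 42.1 z 0.0206 t 42.825
place hit True z 0.0305 nominal 0.03 [-0.7  0.4  5.3]
t 46.6583
A chock [539.  234.3] [47.8 35.6] -85.1 (297, 126, 48, 64)
  rod [538.8 232.9] [123.7  13.8] 4.8
B chock [540.  233.7] [47.4 37.2] -85.1 (288, 132, 62, 50)
  rod [538.7 232.4] [123.2  15.2] 4.8
49.7083
```

View pics/m5.png

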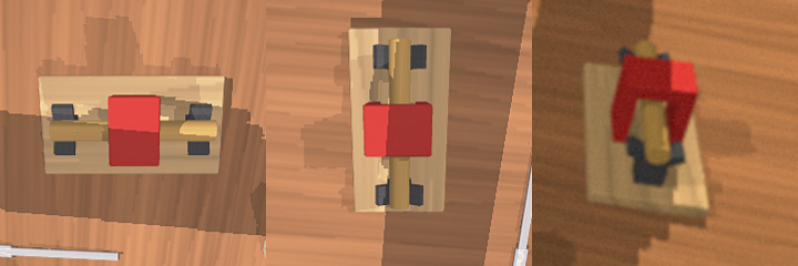

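The chock straddles the rod midway between the posts, and the feet are down. Now I'll return the pots.

```bash
python3 - <<'E'
from act import *
y=RY+np.pi/2
for c in('blue','yellow'):
    pick(MAT[c],.029,y,40); place(POT[c],.036,y)
reach([RACK[0]-.05*np.cos(RY),RACK[1]-.05*np.sin(RY),.25],[np.pi,0,RY]); d=get_image('wrist')
h=cv2.cvtColor(d['pixels'],cv2.COLOR_BGR2HSV); m=(h[...,2]<75).astype(np.uint8)
for q in cv2.findContours(m[100:230,220:440],0,1,offset=(220,100))[0]:
    if cv2.contourArea(q)>300:
        e=cv2.fitEllipse(cv2.convexHull(q)); print('pot',plane(d,[e[0]],.077)[0].round(4),np.round(e[1],1))
reach([.3,-.35,.3],[np.pi,0,RY]); s=get_image('scene'); print(current_clock())
save(s,'s2'); cv2.imwrite('pics/m6.png',np.hstack([d['pixels'][40:280,160:480],s['pixels'][120:360,100:540]]))
E
```

```text
pick hit False w 0.0528 after 0.0533 F 41.3 z 0.0298 t 54.1083
place hit True z 0.0368 nominal 0.036 [-0.2  0.5  5.4]
t 57.7083
pick hit False w 0.0534 after 0.053 F 41.9 z 0.0298 t 61.1583
place hit True z 0.0368 nominal 0.036 [0.1 0.  5.6]
t 64.9583
pot [ 0.4868 -0.2956] [49.9 52.5]
pot [ 0.4771 -0.2172] [50.4 52.3]
67.1417
```

View pics/m6.png

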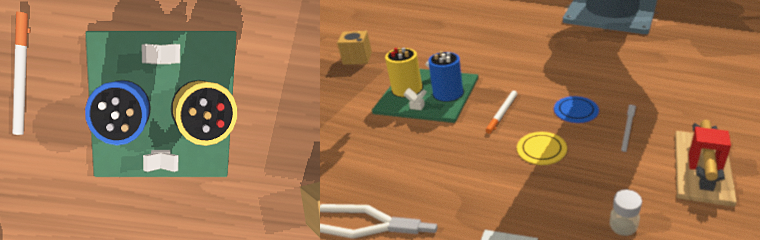

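Both pots stand upright in the rack within 1 mm of their old positions. The rod is chocked, the jar hasn't moved, and the arm is clear.

```bash
python3 -c "
from station import *
print(finish_job(), current_clock())"
```

```text
the job is handed in; nothing more can be done
the job is handed in; nothing more can be done
```

The job is done and handed in, at about 67 s on the robot's clock: the rod is chocked in the work rest, both pots are back upright in their rack places (within about 1 mm by camera), and the jar was left alone; no verdict was returned.

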